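# Feed an oak block home under the routing jig's guard with a push stick

### The job

Slide the oak block against the routing jig's fence and, using the push stick, feed it along the fence into the guard tunnel until it is fully home against the stop beyond it, with the stop's spring pin pushed right in, but without ramming it. Then draw the push stick back out and set it down clear of the tunnel, leaving the block home and the glue bottle, tin and hammer undisturbed.

Things in the scene. Friction and masses are not known exactly. Their poses are not given: they have to be found in the camera images.
- router_table: Routing jig fixed on the bench: an aluminium plate 20 mm thick (local x -75 to 80, y -240 to 280 mm) carrying a plywood fence, a guard tunnel and a stop. Origin on the bench top under the tunnel's mouth. Local +y is the feed direction, local +x points to the fence. All jig figures below are in this frame, heights above the bench.
- fence_end (a point): Top edge of the fence's guiding face at its infeed end: local x 45, y -240 mm, 50 mm above the bench (30 mm above the plate). The straight face runs at x = 45 mm from y = -240 to 280 mm.
- mouth (a point): Middle of the tunnel's mouth (y = 0), between fence (x = 45 mm) and near guide (x = -39 mm): channel 84 mm wide; clear roof, underside 67 mm (47 above the plate), top 81 mm above the bench; the hand does not fit in. On the near side an oblique lead-in runs out from the guide to about x = -70, y = -37 mm, top 55 mm above the bench.
- outlet (a point): Middle of the tunnel's outlet (y = 160 mm). Beyond it a dark steel stop block, 70 mm wide, 34 mm high, is fixed on the plate square to the fence. Its face lies anywhere from y = 180 to 230 mm, different each time and not reported: it must be felt or seen. The block, once home, has its rear end 30 to 80 mm inside the mouth.
- block_center (a point): Centre of the loose oak block, 150 mm long (its local y), 80 mm wide (local x), 35 mm high, about 0.3 kg (varies). It lies flat on the plate in front of the tunnel mouth, a little off the fence and a little askew; its local +y end goes first. Pushing it along the plate takes about 2 to 5 N, somewhat more along the fence.
- stop_pin (a joint): Spring pin of the stop, 18 mm across, in m: 0 = out (standing 10 mm proud of the stop's face), 0.010 = pushed in flush with the face. Its spring is so light (under 0.5 N) that the block stays where it is left; behind it the stop's face is rigid.
- stick_grip (a point): Centre of the push stick's plywood handle, half-way up: a bar 110 mm long (local x), 30 mm wide (y), 60 mm high. Local +x points to the tip. An arm 130 mm long, 26 mm wide, 16 mm high runs on from the handle's front, level with its underside; the tip is 185 mm ahead of this point. 0.16 kg. It stands on its underside on the bench, right of the routing jig.
- stick_tip (a point): Middle of the push stick's flat front end, 8 mm above its underside; local +x points forward.
- glue_center (a point): Centre of a white glue bottle, 60 mm across, 170 mm high, standing beyond the fence. Leave alone.
- tin_center (a point): Centre of a steel tin, 80 mm across, 100 mm high, standing beyond the fence. Leave alone.
- hammer: Hammer lying on the bench, about 280 mm long, far right. Leave alone.

How it is judged:
On the way:
1. the push stick pushes the block from behind, its tip inside the tunnel (contact force between stick and block above 0.2 N and y of stick_tip in the frame of router_table above 0.008 m and y of block_center in the frame of router_table above 0.08 m).
At the end, for the whole second after the job is handed in: Block in the tunnel along the fence (within 8 mm, 0.06 rad), at the stop with the pin pressed in over 7.5 of 10 mm; push stick set down on bench or plate, its tip outside the tunnel; bottle, tin and hammer within 30 mm of their starts; all at rest (value of joint stop_pin above 0.0075 m and y of block_center in the frame of router_table above 0.09 m and x of block_center in the frame of router_table above -0.003 m and angle between the y axis of block_center and the y axis of router_table, either way round below 0.06 rad and linear speed of each of block, stick below 0.02 m/s and (y of stick_tip in the frame of router_table below -0.005 m or x of stick_tip in the frame of router_table below -0.07 m) and height (world z) of stick_grip below 0.06 m and distance of each of glue_center, tin_center, hammer from where it was at the start of the episode below 0.03 m); the robot touches nothing.
It fails at once if the block is rammed against the stop (over 40 N) (contact force between block and stop above 40 N).
It fails at once if bottle, tin or hammer is knocked away (moved over 30 mm) (distance of any of glue_center, tin_center, hammer from where it was at the start of the episode above 0.03 m).
It also fails if it takes over 69 s, if anything falls off the work surface, if the arm or the gripper's body presses on something with over 40 N, if the wrist force passes 120 N, or if a joint passes its speed limit or range.

### The arm

A 6-joint arm with a two-finger parallel gripper is mounted at the origin on the work surface. World frame = base frame: x ahead of the robot, y to its left, z up, the work surface at z = 0. Lengths are in m, angles in rad, forces in N, time in s.
With the tool pointing down it reaches from about 0.225 to 0.875 m from the base axis. Payload 3.4 kg.
Tool frame: the origin (TCP) lies midway between the tips of the shut fingers; the grasp point (between the pads) lies 19 mm behind it (manip.pinch_z is the distance from the TCP to the grasp point, in m); z points along the fingers, y is the line along which they close (so a half turn about z gives the same grasp; the last joint's range is limited). The gripper opens to 85 mm and grips with 20 to 120 N. Pads are 22 mm wide; open, the fingers measure 114 mm over their backs; the gripper's body (76 mm by 85 mm) begins 54 mm behind the grasp point. The pads swing forward as they close: fully open they stand 13 mm farther back than shut.
Start: joints at [-1.287, 0.276, 1.505, -0, 1.361, -0.121], TCP at [0.226, -0.529, 0.193] pointing down, gripper open.
Joint ranges: [-2.89, 2.89], [-0.75, 2.08], [0.22, 2.7], [-1.18, 4.32], [0.11, 2.71], [-2.7, 2.7]. Speed limits (rad/s): [2.57, 2.57, 3.14, 3.14, 3.14, 3.14].

### API

Orientations are given as a unit quaternion [w, x, y, z].
In Python, from rig import manip gives the robot as it stands.
- The arm moves only by the tool carry_out, never from a script. Its arguments are lists of equal length, an entry for each row: "delta_pos": the shift along the tool's x, y, z scaled (see below), a list of three; "turn": the turn, a rotation vector about the tool's x, y, z scaled (see below), a list of three; "claw": the closure, from -1 (fully open) to 1 (shut). A call has 1 to 12 rows; each row is the pose to reach, as a shift and turn from the pose commanded when the call began, along the tool's axes at that moment; what a row does not reach only later rows make up. The controller multiplies each number of a shift by 400 mm and each number of a turn by 30 degrees. A row lasts 1/10 s, in which the tool goes at most 50 mm and 8.59 degrees, less where a joint would pass 70% of its speed; a pose out of reach is approached as far as the arm can. A call with a number of a shift or a turn outside -1 to 1 is refused whole. A call with a gripper value outside its range is refused whole. The fingers move at their own pace and stop on an object; "force" is the grip in N (left out, the last holds). Time passes only in rows, so rows that repeat a pose let the fingers close. It gives the time, the measured TCP pose, the force, the opening and the grip force at its end, in the units of the state.
- manip.get_state(): the state, without advancing time (a new reading comes with each control period).
- manip.get_image(name): name is "side" or "top"; returns a dict with "image" (480x640x3 uint8, red, green, blue), "z_map" (480x640 float32, m along the optical axis (not along the pixel's ray), 0 where there is no reading), "fx", "fy", "cx", "cy" (pixels), "world_to_cam" (4x4, takes a point from world to camera coordinates). Camera axes: x right, y down, z forward; pixel columns grow to the right and rows downward; lengths in m; the calibration is good to about 2 mm. A picture is of the moment at which its call begins.
- manip.sign_off(): hands the job in; it is judged then, once.
Trained networks look in the newest picture that a camera, given by its name, has taken for a name from the list of things; names that differ only in an ending like _2 or _b are one class to them, and where a whole thing is asked for, a point or a joint stands for the part that bears it (a point fixed in the world has none). Each returns a list of dicts, best first, with "score" (0 to 1); they miss things now and then, are a little off and sometimes report something else, mostly with a low value. They report only what shows in the picture. A call takes as long as a camera call.
- manip.spot_in(camera, query): "point" ([x, y, z] in m, in world coordinates, good to about 4 mm: the middle of the surface that is visible of it).
- manip.place_of(camera, query): "point" ([x, y, z] in m, in world coordinates, good to about 4 mm: a listed point, or the origin of a listed thing).
The state is a dict: "clock": time; "qpos": joint angles; "qd": joint speeds; "effort": joint torques, N m; "position": TCP position; "ee_rot": TCP orientation; "contact_force": force on the tool from outside, world axes, zero at the start; "moment": the same for the moment, N m; "width": finger opening in m; "gripper_force": force on a finger pad.
Only numpy, scipy, OpenCV 4.12 (cv2) and the standard library are available. Lean on these libraries where they do the work, as an engineer would, in place of code of your own. Each camera call takes 0.05 s, during which the arm holds its last target. There are 200 camera calls.

## Working session

There is one attempt and no reset: what is moved stays moved. The work goes in short steps, Python scripts to look and compute and a tool call to move; the robot and the scene stay as the last step left them, time stands still between calls to the robot, and variables do not carry over. Pictures are saved under pics/ and viewed, at most 10 in all, crops included, and the job is handed in when it is done.

Besides the shell and the picture viewer there is one more tool, called after "Emit:" as name(argument=value, ...) on one line, values as JSON. carry_out: Moves the arm, as the interface text tells. Shifts and turns lie within -1 to 1; 1 stands for 400 mm of shift or 30 degrees of turn. Its arguments: {"type":"object","properties":{"delta_pos":{"type":"array","items":{"type":"array","items":{"type":"number","minimum":-1,"maximum":1}}},"turn":{"type":"array","items":{"type":"array","items":{"type":"number","minimum":-1,"maximum":1}}},"claw":{"type":"array","items":{"type":"number"}},"force":{"type":"number"}},"required":["delta_pos","turn","claw"]}

```bash
mkdir -p pics; ls; cat > h.py <<'E'
import numpy as np, cv2
from scipy.spatial.transform import Rotation as R
from rig import manip
def snap(cam,fn=None):
    d=manip.get_image(cam)
    if fn: cv2.imwrite('pics/'+fn,cv2.cvtColor(d['image'],cv2.COLOR_RGB2BGR))
    return d
def cloud(d):
    z=d['z_map']; v,u=np.mgrid[:480,:640]
    P=np.stack([(u-d['cx'])/d['fx']*z,(v-d['cy'])/d['fy']*z,z,np.ones_like(z)],-1)
    W=P@np.linalg.inv(d['world_to_cam']).T
    W[z==0]=np.nan
    return W[...,:3]
def proj(d,p):
    c=d['world_to_cam']@np.append(p,1); return d['fx']*c[0]/c[2]+d['cx'],d['fy']*c[1]/c[2]+d['cy']
def rot(): 
    q=manip.get_state()['ee_rot']; return R.from_quat([q[1],q[2],q[3],q[0]])
E
python3 - <<'E'
from h import *
for c in ['top','side']:
    d=snap(c,c+'1.png'); print(c,np.linalg.inv(d['world_to_cam'])[:3].round(3).tolist(),d['fx'])
    for q in ['router_table','fence_end','mouth','outlet','block_center','stick_grip','stick_tip','glue_center','tin_center','hammer','stop_pin']:
        print(q,[(np.round(r['point'],3).tolist(),round(r['score'],2)) for r in manip.place_of(c,q)[:2]])
s=manip.get_state();print(s['clock'],s['position'],rot().as_matrix().round(3).tolist())
E
```

```text
pics
top [[-0.012, -0.995, 0.097, 0.535], [-1.0, 0.012, 0.006, -0.03], [-0.007, -0.097, -0.995, 0.954]] 440.138497327455
router_table [([0.534, 0.08, 0.005], 0.88), ([0.649, -0.373, 0.004], 0.53)]
fence_end [([0.599, -0.157, 0.049], 0.93)]
mouth [([0.599, -0.157, 0.049], 0.71), ([0.53, 0.082, 0.048], 0.63)]
outlet [([0.524, 0.244, 0.041], 0.93), ([0.65, -0.37, 0.008], 0.28)]
block_center [([0.523, -0.063, 0.034], 0.59), ([0.53, 0.081, 0.05], 0.55)]
stick_grip [([0.465, -0.398, 0.026], 0.56)]
stick_tip [([0.65, -0.369, 0.004], 0.69)]
glue_center [([0.734, 0.163, 0.087], 0.65), ([0.524, 0.243, 0.043], 0.59)]
tin_center [([0.737, 0.001, 0.049], 0.96)]
hammer [([0.745, -0.309, 0.0], 0.68)]Traceback (most recent call last):
  File "<stdin>", line 5, in <module>
ValueError: it knows: block_center, fence_end, glue_center, hammer, mouth, outlet, router_table, stick_grip, stick_tip, tin_center
```

```bash
python3 - <<'E'
from h import *
np.set_printoptions(precision=4,suppress=True)
d=snap('side','side1.png')
for q in ['router_table','fence_end','mouth','outlet','block_center','stick_grip','stick_tip']:
    print(q,[(np.round(r['point'],3).tolist(),round(r['score'],2)) for r in manip.place_of('side',q)[:2]])
s=manip.get_state();print(s['clock'],s['position'],rot().as_matrix().round(3).tolist())
# top depth segmentation
d=snap('top'); W=cloud(d); np.save('W.npy',W); cv2.imwrite('x.png',d['image'])
def rect(m,n):
    k,l,st,_=cv2.connectedComponentsWithStats(m.astype(np.uint8))
    for i in range(1,k):
        if st[i,4]>150:
            p=W[l==i]; r=cv2.minAreaRect((p[:,:2]*1000).astype(np.float32)); print(n,st[i],np.round(r[0],1),np.round(r[1],1),round(r[2],1),p[:,2].mean().round(4))
x,y,z=W[...,0],W[...,1],W[...,2]
rect((z>.046)&(z<.07)&(y<-.25),'handle'); rect((z>.008)&(z<.03)&(y<-.25),'arm')
rect((z>.05)&(z<.06)&(y<0.1)&(y>-.12)&(x>.4)&(x<.65),'block')
rect((z>.043)&(z<.057)&(y>-.25)&(x>.3)&(x<.75),'50mm')
rect((z>.012)&(z<.03)&(y>-.25)&(x>.3)&(x<.75),'plate')
E
```

```text
router_table [([0.533, 0.082, 0.001], 0.96)]
fence_end [([0.597, -0.157, 0.052], 0.68)]
mouth [([0.535, 0.079, 0.044], 0.91), ([0.742, -0.312, 0.003], 0.74)]
outlet [([0.522, 0.237, 0.043], 0.76)]
block_center [([0.529, -0.066, 0.034], 0.89)]
stick_grip [([0.466, -0.397, 0.027], 0.87)]
stick_tip [([0.647, -0.369, 0.009], 0.93), ([0.521, 0.24, 0.042], 0.4)]
0.95 [ 0.2265 -0.5286  0.1933] [[0.919, 0.394, 0.0], [0.394, -0.919, -0.0], [-0.0, 0.0, -1.0]]
handle [494 286  26  57 948] [ 466.7 -395.7] [110.1  31.4] 8.1 0.0586
arm [ 428  129   48  118 1576] [ 739.3 -303.5] [ 55.9 262. ] 74.9 0.023
arm [ 547  194   93   83 1287] [ 612.2 -619.1] [ 99.6 263.2] 43.4 0.0231
arm [ 476  226   25  115 1027] [ 531.4 -386. ] [239.   29.3] 7.0 0.0163
arm [521 237  22  47 272] [ 575.  -467.3] [100.1  15.1] 10.8 0.0205
block [268 247  61  14 297] [593.5  24.2] [ 19.6 124.5] 4.2 0.0513
block [ 303  266   67   41 2601] [526.3 -53.1] [134.8  79.6] 88.2 0.0551
50mm [ 268  242  117   20 1155] [597.5 -33.2] [ 20.2 241.2] 4.0 0.0499
50mm [133 258  54  14 527] [573.7 309.6] [ 20.3 111.3] 4.2 0.0501
50mm [ 303  266   74   41 2599] [526.1 -60.2] [148.9  79.8] 88.4 0.0547
50mm [161 271  27  35 590] [526.4 278.7] [69.5 50.8] 2.4 0.053
plate [  0 208   9 141 646] [553.7 658.5] [298.5  10.8] 5.8 0.0195
plate [410 222  19  18 207] [ 642.7 -236.3] [39.4 25.6] 67.8 0.0229
plate [ 139  237  243   25 1350] [606.6 106.5] [ 13. 518.] 4.0 0.0201
plate [ 138  252  251   78 5933] [518.2 100.4] [120.3 520.8] 4.0 0.0201
```

View pics/top1.png

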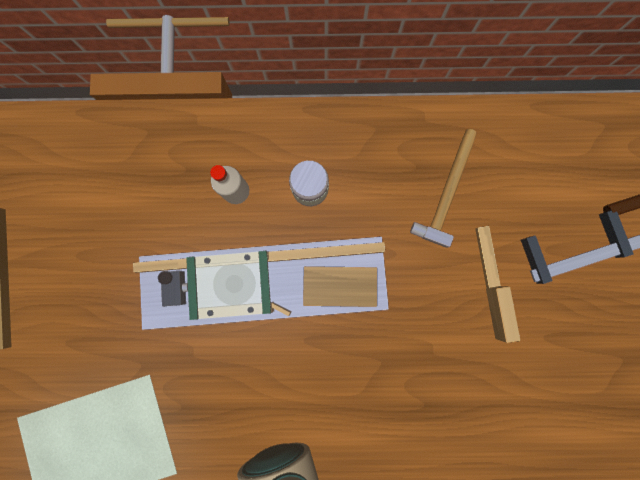

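View pics/side1.png

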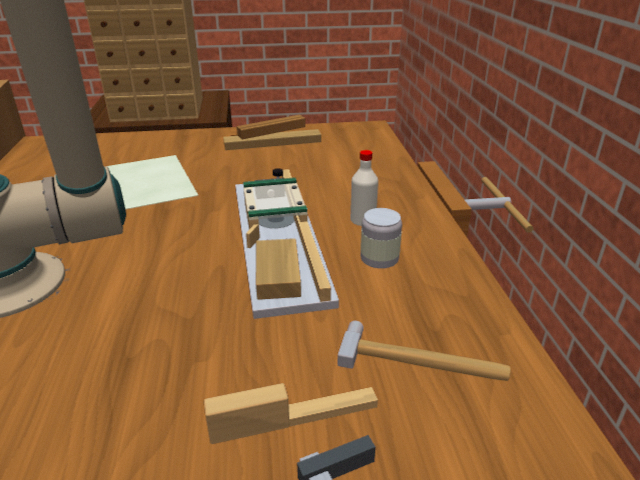

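The top view shows the block at about (340,286) askew in front of the tunnel. The fence runs from (133,267) to (384,248), the stick handle is at (508,315) and its tip at (484,228). The hammer head is at (432,235). The side view agrees.

From the depth map, the jig origin is (0.5345, 0.0815) with a yaw of 4.0°. The block is about 23 mm off the fence and 5.6° askew. I'll first square it with the open fingers laid along its near side.

Emit:
carry_out(delta_pos=[[0.969,-0.843,0.2],[0.969,-0.843,0.2],[0.969,-0.843,0.2],[0.969,-0.843,0.2],[0.969,-0.843,0.2],[0.969,-0.843,0.2],[0.969,-0.843,0.2],[0.969,-0.843,0.2],[0.969,-0.843,0.2],[0.969,-0.843,0.2],[0.969,-0.843,0.2],[0.969,-0.843,0.2]], turn=[[0,0,0.64],[0,0,0.64],[0,0,0.64],[0,0,0.64],[0,0,0.64],[0,0,0.64],[0,0,0.64],[0,0,0.64],[0,0,0.64],[0,0,0.64],[0,0,0.64],[0,0,0.64]], claw=[-1,-1,-1,-1,-1,-1,-1,-1,-1,-1,-1,-1], force=60)

```text
clock: 2.2
position: [0.4505, -0.0635, 0.1129]
ee_rot: [-0.0, 0.999, 0.037, -0.0]
contact_force: [-0.6, -0.1, -0.4]
width: 0.0855
gripper_force: 0.0
```

Emit:
carry_out(delta_pos=[[0,0,0.12],[0,0,0.227],[0,0,0.227],[0,0,0.227],[0.02,0,0.227],[0.04,0,0.227],[0.055,0,0.227],[0.07,0,0.227],[0.08,0,0.227],[0.085,0,0.227]], turn=[[0,0,0],[0,0,0],[0,0,0],[0,0,0],[0,0,0],[0,0,0],[0,0,0],[0,0,0],[0,0,0],[0,0,0]], claw=[-1,-1,-1,-1,-1,-1,-1,-1,-1,-1])

```text
clock: 3.2
position: [0.4845, -0.0636, 0.0226]
ee_rot: [0.0, 0.999, 0.035, 0.0]
contact_force: [-0.3, 0.3, 0.1]
width: 0.0854
gripper_force: 0.0
```

Emit:
carry_out(delta_pos=[[0.008,0,0],[0.016,0,0],[0.022,0,0]], turn=[[0,0,0],[0,0,0],[0,0,0]], claw=[-1,-1,-1])

```text
clock: 3.5
position: [0.4928, -0.063, 0.0224]
ee_rot: [0.0, 0.999, 0.035, -0.0]
contact_force: [0.6, 1.0, 0.3]
width: 0.0849
gripper_force: 0.0
```

```bash
python3 - <<'E'
from h import *
d=snap('side'); i=d['image'][100:340,150:400]; cv2.imwrite('pics/s2.png',cv2.resize(i[...,::-1],None,fx=2.4,fy=2.4))
E
```

```text
(no output)
```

View pics/s2.png

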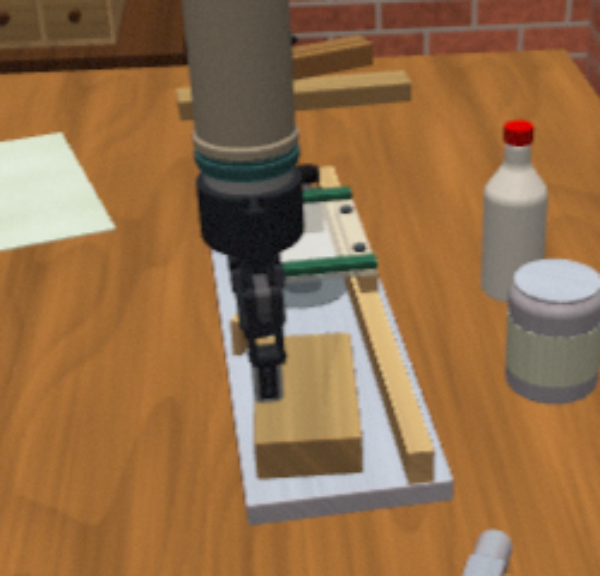

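```bash
python3 - <<'E'
from h import *
np.set_printoptions(precision=4,suppress=True)
d=snap('side'); W=cloud(d)
for px in [(262,262),(262,260),(262,266),(262,270),(258,262),(270,262),(256,262),(262,250),(262,255),(290,270)]:
    print(px,W[px[1],px[0]],d['image'][px[1],px[0]])
d=snap('top'); W=cloud(d);m=(W[...,2]>.05)&(W[...,2]<.058)&(W[...,1]<.01)&(W[...,1]>-.16)&(W[...,0]<.577)&(W[...,0]>.42)
r=cv2.minAreaRect((W[m][:,:2]*1000).astype(np.float32));print(r,m.sum())
E
```

```text
(262, 262) [ 0.4966 -0.1155  0.0866] [34 36 39]
(262, 260) [ 0.4969 -0.1198  0.0937] [20 20 25]
(262, 266) [ 0.4961 -0.1122  0.0759] [78 78 77]
(262, 270) [ 0.4954 -0.0945  0.0551] [172 142  89]
(258, 262) [ 0.4897 -0.1195  0.0899] [52 51 52]
(270, 262) [ 0.511  -0.0703  0.0552] [183 150  96]
(256, 262) [ 0.486  -0.1099  0.0838] [118 118 120]
(262, 250) [ 0.4983 -0.1366  0.125 ] [16 21 24]
(262, 255) [ 0.4975 -0.1165  0.102 ] [33 32 32]
(290, 270) [ 0.5461 -0.1018  0.0556] [193 158 100]
((535.7340698242188, -62.12086486816406), (145.24212646484375, 60.48277282714844), 88.3666763305664) 946
```

The picture shows the rear finger at crop (268,385) hanging above the block. Its tip is at about z 0.07, and the block hasn't moved. I'll back off, shut the fingers so the tips sit at the TCP, and push with those.

Emit:
carry_out(delta_pos=[[0,0,-0.05],[-0.12,0,-0.05],[-0.12,0,-0.05],[-0.12,0,-0.05],[-0.12,0,-0.05],[-0.12,0,-0.05],[-0.12,0,-0.05],[-0.12,0,-0.05],[-0.12,0,-0.05]], turn=[[0,0,0],[0,0,0],[0,0,0],[0,0,0],[0,0,0],[0,0,0],[0,0,0],[0,0,0],[0,0,0]], claw=[-1,1,1,1,1,1,1,1,1])

```text
clock: 4.55
position: [0.445, -0.0663, 0.0424]
ee_rot: [0.0, 0.999, 0.035, -0.0]
contact_force: [-0.1, 0.3, 0.4]
width: 0.0
gripper_force: 0.0
```

```bash
python3 - <<'E'
from h import *
np.set_printoptions(precision=4,suppress=True)
d=snap('side'); W=cloud(d); i=d['image'][160:320,200:360]; cv2.imwrite('pics/s3.png',cv2.resize(i[...,::-1],None,fx=3.5,fy=3.5))
p=manip.get_state()['position'];print(p, manip.get_state()['width'],proj(d,p))
m=(d['image'].max(-1)<90)&(np.abs(W[...,0]-p[0])<.03)&(np.abs(W[...,1]-p[1])<.06)
q=W[m]; print(q[np.argsort(q[:,2])][:8])
E
```

```text
[ 0.4449 -0.0663  0.0424] 0.00018227137330846085 (np.float64(234.92660196308645), np.float64(269.02222349286683))
[[ 0.4502 -0.071   0.0808]
 [ 0.4413 -0.0715  0.0818]
 [ 0.4449 -0.0724  0.0821]
 [ 0.4377 -0.0721  0.0825]
 [ 0.4504 -0.0705  0.0826]
 [ 0.4468 -0.0736  0.0827]
 [ 0.4486 -0.0739  0.0828]
 [ 0.4432 -0.0734  0.0829]]
```

View pics/s3.png

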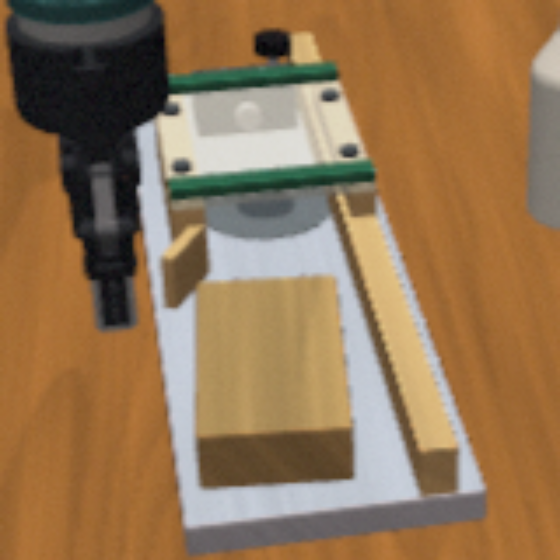

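The fingertips really sit about 38 mm above the reported TCP: the side view puts them at 0.080 against 0.042. The missed contact fits that too, so I'll apply this offset from here on.

Emit:
carry_out(delta_pos=[[0,0,0.11],[0,0,0.112],[0.03,0,0.112],[0.06,0,0.112],[0.075,0,0.112],[0.09,0,0.112],[0.1,0,0.112],[0.11,0,0.112]], turn=[[0,0,0],[0,0,0],[0,0,0],[0,0,0],[0,0,0],[0,0,0],[0,0,0],[0,0,0]], claw=[1,1,1,1,1,1,1,1])

```text
clock: 5.5
position: [0.4882, -0.0631, -0.0021]
ee_rot: [0.0, 0.999, 0.035, -0.001]
contact_force: [-3.5, 0.0, 2.7]
width: 0.0
gripper_force: 1.8
```

Contact is 3.5 N, so the block is sliding. I'll push on in small steps until it meets the fence.

Emit:
carry_out(delta_pos=[[0.008,0,0],[0.015,0,0],[0.02,0,0],[0.025,0,0],[0.028,0,0]], turn=[[0,0,0],[0,0,0],[0,0,0],[0,0,0],[0,0,0]], claw=[1,1,1,1,1])

```text
clock: 6.0
position: [0.4965, -0.0631, -0.0027]
ee_rot: [0.0, 0.999, 0.036, -0.003]
contact_force: [-10.6, -4.5, 5.4]
width: 0.0001
gripper_force: 5.1
```

```bash
cat >> h.py <<'E'
O=np.array([534.6,81.5]);A=np.deg2rad(4.0)
def loc(p): 
    d=np.asarray(p)-O; return d[0]*np.cos(A)+d[1]*np.sin(A),-d[0]*np.sin(A)+d[1]*np.cos(A)
def block():
    d=snap('top');W=cloud(d);x,y,z=W[...,0],W[...,1],W[...,2]
    m=((z>.0522)&(z<.058)&(y<.1)&(y>-.2)&(x<.66)&(x>.42)).astype(np.uint8)
    k,l,st,_=cv2.connectedComponentsWithStats(m);i=1+st[1:,4].argmax()
    r=cv2.minAreaRect((W[l==i][:,:2]*1000).astype(np.float32));print('block',r,loc(r[0]),st[i,4])
E
python3 -c "
from h import *
block()"
```

```text
block ((563.9243774414062, -56.44483184814453), (152.84780883789062, 63.21306228637695), 89.32525634765625) (np.float64(19.630399690844143), np.float64(-139.65437033589973)) 1396
```

Emit:
carry_out(delta_pos=[[-0.05,0,0],[-0.05,0.112,0],[-0.02,0.112,0],[-0.005,0.112,0],[0.003,0.112,0],[0.007,0.112,0],[0.01,0.112,0]], turn=[[0,0,0],[0,0,0],[0,0,0],[0,0,0],[0,0,0],[0,0,0],[0,0,0]], claw=[1,1,1,1,1,1,1])

```text
clock: 6.75
position: [0.4991, -0.1075, -0.0032]
ee_rot: [0.001, 0.999, 0.037, -0.008]
contact_force: [-17.7, -10.7, 11.3]
width: -0.0001
gripper_force: 9.5
```

Pressed flush against the fence at 17.7 N. Next I retreat and go to the stick.

Emit:
carry_out(delta_pos=[[-0.07,0,0],[-0.1,0,-0.12],[-0.134,0.1,-0.23],[-0.134,0.3,-0.23],[-0.134,0.5,-0.23],[-0.134,0.713,-0.2],[-0.134,0.713,-0.18],[-0.134,0.713,-0.18],[-0.134,0.713,-0.18],[-0.134,0.713,-0.18]], turn=[[0,0,0],[0,0,0],[0,0,-0.133],[0,0,-0.133],[0,0,-0.133],[0,0,-0.133],[0,0,-0.133],[0,0,-0.133],[0,0,-0.133],[0,0,-0.133]], claw=[1,1,1,-1,-1,-1,-1,-1,-1,-1])

```text
clock: 7.75
position: [0.4742, -0.396, 0.0689]
ee_rot: [-0.0, 0.998, 0.069, 0.0]
contact_force: [-0.7, 0.1, -0.2]
width: 0.0852
gripper_force: 0.0
```

```bash
python3 - <<'E'
from h import *
block()
d=snap('side'); i=d['image'][200:480,170:420]; cv2.imwrite('pics/s4.png',cv2.resize(i[...,::-1],None,fx=2,fy=2))
print(manip.get_state()['width'])
E
```

```text
block ((551.48486328125, -56.350685119628906), (84.72579193115234, 149.82147216796875), 3.968952178955078) (np.float64(7.227754905770034), np.float64(-138.69271630118035)) 2727
0.08558422041112368
```

View pics/s4.png

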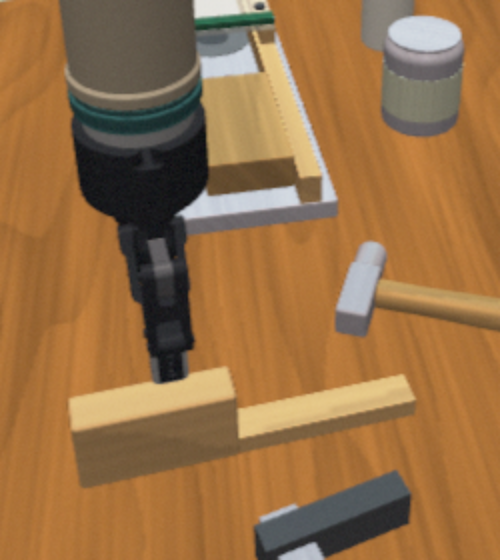

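The block at crop (250,130) now lies flush along the fence. The stick at crop (155,425) stands beneath the gripper with its arm clear of the hammer and clamp. I'll descend and grip.

Emit:
carry_out(delta_pos=[[-0.018,0,0.1],[-0.018,0,0.18],[-0.018,0,0.205],[-0.018,0,0.205],[-0.018,0,0.205],[-0.018,0,0.205],[-0.018,0,0.205],[-0.018,0,0.205],[-0.018,0,0.205],[-0.018,0,0.205]], turn=[[0,0,0],[0,0,0],[0,0,0],[0,0,0],[0,0,0],[0,0,0],[0,0,0],[0,0,0],[0,0,0],[0,0,0]], claw=[-1,-1,-1,-1,1,1,1,1,1,1], force=80)

```text
clock: 8.85
position: [0.467, -0.397, -0.0109]
ee_rot: [0.001, 0.998, 0.07, 0.001]
contact_force: [-0.7, -0.3, 5.9]
width: 0.029
gripper_force: 79.9
```

Emit:
carry_out(delta_pos=[[0,0,-0.1],[0,0,-0.15],[0,0,-0.15],[0,0,-0.15],[0,0,-0.15]], turn=[[0,0,0],[0,0,-0.25],[0,0,-0.5],[0,0,-0.75],[0,0,-0.956]], claw=[1,1,1,1,1])

```text
clock: 9.35
position: [0.4657, -0.3958, 0.0476]
ee_rot: [-0.0, 0.949, 0.317, -0.0]
contact_force: [-0.3, 0.9, -0.8]
width: 0.0289
gripper_force: 79.5
```

Emit:
carry_out(delta_pos=[[0,0,0],[0,0,0],[0,0,0],[0,0,0]], turn=[[0,0,-0.25],[0,0,-0.5],[0,0,-0.75],[0,0,-0.956]], claw=[1,1,1,1])

```text
clock: 9.75
position: [0.4657, -0.3958, 0.0471]
ee_rot: [-0.001, 0.841, 0.542, -0.0]
contact_force: [0.0, -0.1, -2.4]
width: 0.0287
gripper_force: 79.5
```

Emit:
carry_out(delta_pos=[[0,0,0],[0,0,0],[0,0,0],[0,0,0],[0,0,0]], turn=[[0,0,-0.25],[0,0,-0.5],[0,0,-0.75],[0,0,-0.956],[0,0,-0.956]], claw=[1,1,1,1,1])

```text
clock: 10.25
position: [0.4657, -0.3958, 0.0472]
ee_rot: [-0.001, 0.682, 0.731, 0.0]
contact_force: [0.5, -0.2, -1.8]
width: 0.0291
gripper_force: 79.5
```

Emit:
carry_out(delta_pos=[[0.15,0.268,0],[0.15,0.268,0],[0.15,0.268,0],[0.15,0.268,0]], turn=[[0,0,0],[0,0,0],[0,0,0],[0,0,0]], claw=[1,1,1,1])

```text
clock: 10.65
position: [0.5717, -0.3264, 0.0473]
ee_rot: [0.0, 0.681, 0.732, 0.001]
contact_force: [-1.0, -0.8, -1.5]
width: 0.0289
gripper_force: 79.7
```

```bash
python3 - <<'E'
from h import *
np.set_printoptions(precision=4,suppress=True)
block()
d=snap('top');W=cloud(d);x,y,z=W[...,0],W[...,1],W[...,2]
p=manip.get_state()['position'];print(p)
m=(z>.06)&(z<.09)&(y>-.28)&(y<-.1)&(x>.5)&(x<.6)
q=W[m];r=cv2.minAreaRect((q[:,:2]*1000).astype(np.float32));print(r,q.shape,np.median(q[:,2]),q[:,1].max())
yy=q[:,1];print('tip loc',loc(q[yy>yy.max()-.006][:,:2].mean(0)*1000),[np.median(q[(yy>a)&(yy<a+.02),2]) for a in (-.27,-.22,-.18,-.16)])
for c in('top','side'): snap(c);print([(np.round(r['point'],3),round(r['score'],2)) for r in manip.place_of(c,'stick_tip')[:2]])
E
```

```text
block ((550.7551879882812, -56.3746337890625), (83.21380615234375, 149.8082733154297), 4.120928764343262) (np.float64(6.498186490411053), np.float64(-138.66570705744314)) 2711
[ 0.5686 -0.3283  0.0472]
((559.3790893554688, -197.27597045898438), (46.46859359741211, 157.90719604492188), 12.591056823730469) (898, 3) 0.07391942117704903 -0.12528598792759824
tip loc (np.float64(-29.495533183852626), np.float64(-205.22840963261106)) [np.float64(0.07409080709064464), np.float64(0.07389197352621613), np.float64(0.07382224208477817), np.float64(0.07349380817019413)]
[(array([ 0.556, -0.146,  0.061]), 0.6)]
[]
```

Emit:
carry_out(delta_pos=[[0,0,0.07],[0,0,0.088],[0.02,0,0.088],[0.035,0,0.088],[0.07,0,0.088],[0.11,0,0.088],[0.15,0,0.088],[0.19,0,0.088]], turn=[[0,0,0],[0,0,0],[0,0,0],[0,0,0],[0,0,0],[0,0,0],[0,0,0],[0,0,0]], claw=[1,1,1,1,1,1,1,1])

```text
clock: 11.75
position: [0.5636, -0.2513, 0.013]
ee_rot: [0.0, 0.682, 0.732, 0.0]
contact_force: [-0.9, -1.7, -1.2]
width: 0.0288
gripper_force: 79.8
```

```bash
python3 - <<'E'
from h import *
block()
W=np.load('W.npy');x,y,z=W[...,0],W[...,1],W[...,2]
lx=(x*1000-O[0])*np.cos(A)+(y*1000-O[1])*np.sin(A);ly=-(x*1000-O[0])*np.sin(A)+(y*1000-O[1])*np.cos(A)
for a in range(165,235,4):
    m=(ly>a)&(ly<a+4)&(abs(lx-22)<8); print(a,m.sum(),np.median(z[m]).round(3) if m.any() else '',end=' | ')
d=snap('side'); cv2.imwrite('pics/s5.png',cv2.resize(d['image'][140:440,170:400,::-1],None,fx=2,fy=2))
E
```

```text
block ((546.6659545898438, 7.358009338378906), (83.8579330444336, 149.9466094970703), 3.9304232597351074) (np.float64(6.864678705971069), np.float64(-74.80306294327704)) 2690
165 0  | 169 0  | 173 0  | 177 6 0.021 | 181 57 0.038 | 185 15 0.054 | 189 24 0.055 | 193 30 0.058 | 197 29 0.081 | 201 17 0.082 | 205 19 0.083 | 209 15 0.082 | 213 12 0.082 | 217 2 0.053 | 221 1 0.054 | 225 0  | 229 0  | 233 3 0.018 |
```

View pics/s5.png

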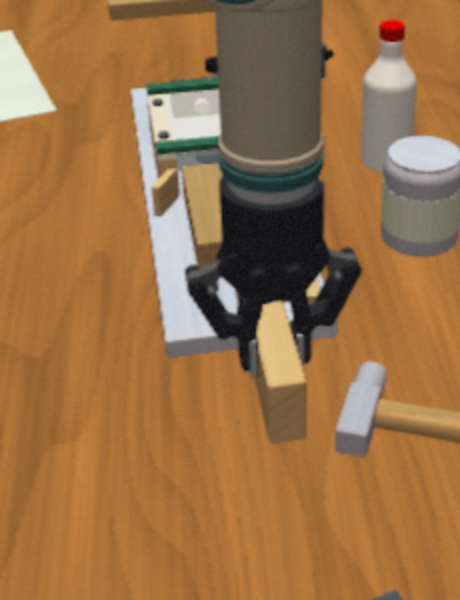

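The gripper holds the handle well clear of fence and hammer, and the block slides along the fence at yaw 3.93°. The saved depth map shows the stop face at about y=182 mm, so 182 mm of travel remains. I'll feed 160 mm quickly, then creep.

Emit:
carry_out(delta_pos=[[0.03,0,0],[0.07,0,0],[0.11,0,0],[0.15,0,0],[0.19,0,0],[0.23,0,0],[0.27,0,0],[0.31,0,0],[0.345,0,0],[0.37,0,0],[0.39,0,0],[0.4,0,0]], turn=[[0,0,0],[0,0,0],[0,0,0],[0,0,0],[0,0,0],[0,0,0],[0,0,0],[0,0,0],[0,0,0],[0,0,0],[0,0,0],[0,0,0]], claw=[1,1,1,1,1,1,1,1,1,1,1,1])

```text
clock: 13.05
position: [0.5522, -0.0926, 0.0125]
ee_rot: [-0.0, 0.682, 0.732, -0.0]
contact_force: [-0.7, -3.2, -1.3]
width: 0.0291
gripper_force: 79.8
```

Emit:
carry_out(delta_pos=[[0.005,0,0],[0.01,0,0],[0.015,0,0],[0.02,0,0],[0.025,0,0]], turn=[[0,0,0],[0,0,0],[0,0,0],[0,0,0],[0,0,0]], claw=[1,1,1,1,1])

```text
clock: 13.55
position: [0.5517, -0.0835, 0.0125]
ee_rot: [0.0, 0.682, 0.731, 0.0]
contact_force: [0.2, -2.4, -0.5]
width: 0.029
gripper_force: 79.8
```

Emit:
carry_out(delta_pos=[[0.003,0,0],[0.006,0,0],[0.009,0,0],[0.012,0,0],[0.015,0,0],[0.018,0,0],[0.02,0,0]], turn=[[0,0,0],[0,0,0],[0,0,0],[0,0,0],[0,0,0],[0,0,0],[0,0,0]], claw=[1,1,1,1,1,1,1])

```text
clock: 14.25
position: [0.5511, -0.0753, 0.0125]
ee_rot: [0.0, 0.682, 0.731, -0.0]
contact_force: [0.5, -2.6, -0.8]
width: 0.0288
gripper_force: 79.9
```

Emit:
carry_out(delta_pos=[[0.002,0,0],[0.004,0,0],[0.006,0,0],[0.008,0,0]], turn=[[0,0,0],[0,0,0],[0,0,0],[0,0,0]], claw=[1,1,1,1])

```text
clock: 14.65
position: [0.5509, -0.0722, 0.0125]
ee_rot: [0.0, 0.682, 0.731, -0.0]
contact_force: [-0.1, -3.3, -1.1]
width: 0.0289
gripper_force: 79.9
```

Emit:
carry_out(delta_pos=[[0.002,0,0],[0.004,0,0],[0.006,0,0],[0.008,0,0]], turn=[[0,0,0],[0,0,0],[0,0,0],[0,0,0]], claw=[1,1,1,1])

```text
clock: 15.05
position: [0.5507, -0.069, 0.0125]
ee_rot: [0.0, 0.682, 0.732, -0.0]
contact_force: [0.2, -2.3, -0.2]
width: 0.029
gripper_force: 79.9
```

```bash
python3 - <<'E'
from h import *
d=snap('top');W=cloud(d);cv2.imwrite('pics/t6.png',cv2.resize(d['image'][220:350,120:340,::-1],None,fx=3.5,fy=3.5))
x,y,z=W[...,0],W[...,1],W[...,2]
print(manip.get_state()['contact_force'])
lx=(x*1000-O[0])*np.cos(A)+(y*1000-O[1])*np.sin(A);ly=-(x*1000-O[0])*np.sin(A)+(y*1000-O[1])*np.cos(A)
for a in range(150,200,3):
    m=(ly>a)&(ly<a+3)&(abs(lx-22)<8); print(a,m.sum(),np.median(z[m]).round(3) if m.any() else '',end=' | ')
E
```

```text
[ 0.07417906 -2.97695714 -0.93338888]
150 9 0.083 | 153 16 0.081 | 156 10 0.082 | 159 4 0.08 | 162 0  | 165 2 0.056 | 168 7 0.057 | 171 15 0.055 | 174 8 0.055 | 177 11 0.055 | 180 10 0.054 | 183 12 0.054 | 186 14 0.054 | 189 12 0.055 | 192 23 0.056 | 195 24 0.075 | 198 20 0.082 |
```

View pics/t6.png

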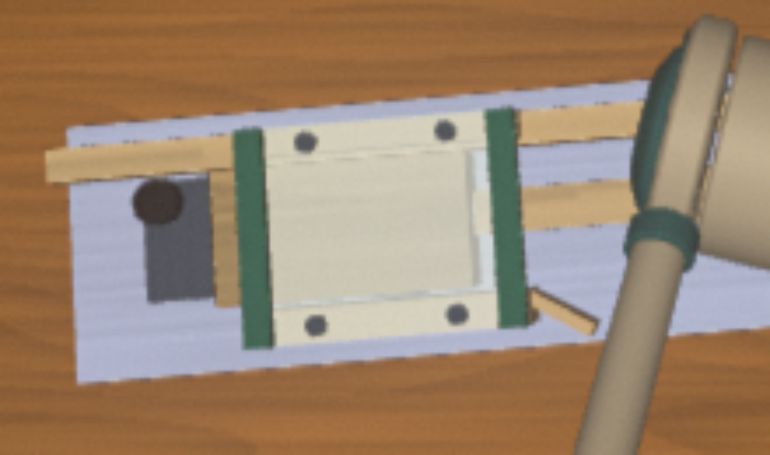

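The block's front end at crop (215-240,240) is almost touching the stop at crop (212,240), and the stick tip is in the tunnel at (480,215). Force is still only sliding friction, so I keep creeping.

Emit:
carry_out(delta_pos=[[0.002,0,0],[0.003,0,0],[0.004,0,0],[0.005,0,0]], turn=[[0,0,0],[0,0,0],[0,0,0],[0,0,0]], claw=[1,1,1,1])

```text
clock: 15.5
position: [0.551, -0.0689, 0.0129]
ee_rot: [0.002, 0.681, 0.732, -0.001]
contact_force: [0.3, -9.0, 1.5]
width: 0.029
gripper_force: 80.0
```

Emit:
carry_out(delta_pos=[[0.0015,0,0],[0.003,0,0],[0.004,0,0]], turn=[[0,0,0],[0,0,0],[0,0,0]], claw=[1,1,1])

```text
clock: 15.8
position: [0.5514, -0.069, 0.0133]
ee_rot: [0.003, 0.681, 0.732, -0.002]
contact_force: [-0.6, -13.3, 2.0]
width: 0.0288
gripper_force: 80.2
```

Home: the advance has stopped and the force rose to 13 N, well below 40. I draw the stick back and set it on the plate away from the fence.

Emit:
carry_out(delta_pos=[[-0.02,0,0],[-0.06,0,0],[-0.12,0,0],[-0.17,0,0],[-0.19,-0.04,0],[-0.19,-0.068,0],[-0.19,-0.068,0.006],[-0.19,-0.068,0.009],[-0.19,-0.068,0.01]], turn=[[0,0,0],[0,0,0],[0,0,0],[0,0,0],[0,0,0],[0,0,0],[0,0,0],[0,0,0],[0,0,0]], claw=[1,1,1,1,1,1,1,1,1])

```text
clock: 16.7
position: [0.5275, -0.1422, 0.009]
ee_rot: [-0.001, 0.681, 0.732, -0.0]
contact_force: [-3.9, 0.3, 7.3]
width: 0.0288
gripper_force: 80.8
```

Touching the plate (7 N up). Now open and lift.

Emit:
carry_out(delta_pos=[[0,0,0],[0,0,0],[0,0,0],[0,0,0],[0,0,0],[0,0,0],[0,0,-0.05],[0,0,-0.15],[0,0,-0.25],[0,0,-0.35],[0,0,-0.4],[0,0,-0.4]], turn=[[0,0,0],[0,0,0],[0,0,0],[0,0,0],[0,0,0],[0,0,0],[0,0,0],[0,0,0],[0,0,0],[0,0,0],[0,0,0],[0,0,0]], claw=[-1,-1,-1,-1,-1,-1,-1,-1,-1,-1,-1,-1])

```text
clock: 17.9
position: [0.5309, -0.1441, 0.1722]
ee_rot: [0.004, 0.682, 0.731, 0.001]
contact_force: [0.1, -0.6, 0.1]
width: 0.0853
gripper_force: 0.0
```

Emit:
carry_out(delta_pos=[[-0.1,0,0],[-0.2,0,0],[-0.3,0,0],[-0.4,0,0],[-0.5,0,0],[-0.6,0,0],[-0.6,0,0]], turn=[[0,0,0],[0,0,0],[0,0,0],[0,0,0],[0,0,0],[0,0,0],[0,0,0]], claw=[-1,-1,-1,-1,-1,-1,-1])

```text
clock: 18.6
position: [0.5446, -0.3878, 0.1656]
ee_rot: [-0.0, 0.683, 0.73, -0.001]
contact_force: [-1.1, -0.0, -0.5]
width: 0.0854
gripper_force: 0.0
```

```bash
python3 - <<'E'
from h import *
d=snap('top');W=cloud(d);cv2.imwrite('pics/t7.png',d['image'][100:360,120:500,::-1].repeat(2,0).repeat(2,1))
x,y,z=W[...,0],W[...,1],W[...,2]
lx=(x*1000-O[0])*np.cos(A)+(y*1000-O[1])*np.sin(A);ly=-(x*1000-O[0])*np.sin(A)+(y*1000-O[1])*np.cos(A)
m=(abs(ly+220)<60)&(abs(lx+22)<25)&(z>.07);print('handle z',np.median(z[m]),m.sum(),lx[m].mean(),ly[m].mean())
m=(abs(ly+80)<65)&(abs(lx+22)<25)&(z>.03)&(z<.042);print('arm',np.median(z[m]),ly[m].max(),lx[m].mean())
for q in ('glue_center','tin_center','hammer'): print(q,[np.round(r['point'],3) for r in manip.place_of('top',q)[:1]])
E
```

```text
handle z 0.07982319306314206 844 -20.647480641184234 -222.53025889257245
arm 0.03598733089245848 -38.457324881064764 -20.64271462187646
glue_center [array([0.736, 0.165, 0.089])]
tin_center [array([0.737, 0.002, 0.048])]
hammer [array([ 0.741, -0.309,  0.001])]
```

View pics/t7.png

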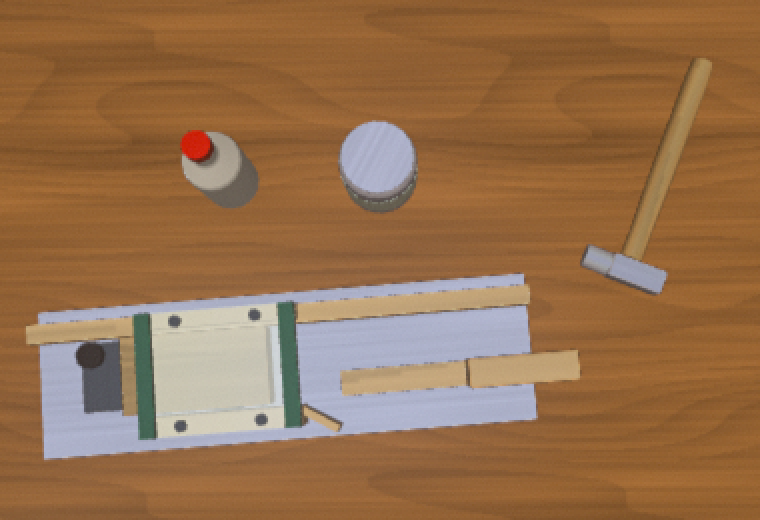

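The block at (200,365) is home against the stop at (122,375). The stick lies flat on the plate with its tip at (342,382), outside the tunnel. Bottle, tin and hammer haven't moved, so I hand it in.

```bash
python3 -c "
from h import *
print(manip.sign_off())"
```

```text
the job is handed in; nothing more can be done
None
```

I handed the job in at about 19 s. By force and camera, the block is home against the stop, pressed with about 13 N. The push stick lies on the plate with its tip outside the tunnel, and the bottle, tin and hammer have not moved. No verdict came back.

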